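# Seat the paste jar in its holder and unscrew the lid

### The job

Stand the closed, square-footed paste jar all the way down in the square jar holder, which keeps it from turning. There, unscrew its tight blue lid (anticlockwise from above) until its lugs let go, lift it off and finish while still holding it level, centred just above the open jar, its lower edge a centimetre or two clear of the jar's mouth. Leave the jar seated in the holder, and do not shift the black and ivory printed bodies or the sanding block.

Things in the scene. Friction and masses are not known exactly. Their poses are not given: they have to be found in the camera images.
- jar: loose paste jar, about 0.2 kg. Square white foot with a blue band, 46 mm wide both ways, 40 mm high; above it a round neck (39 mm across), hidden by the lid at first. Origin: centre of its underside; z up, x and y square to its flat sides. 70 mm tall with its lid on; it can be lifted and carried by the lid. Out of the holder the whole jar turns with the lid.
- jar_mouth (a point): centre of the jar's mouth (top of the dark sealing disc on the neck), 65.8 mm above the jar's underside; the disc springs up 3 mm more when the lid is off
- lid_center (a point): centre of the lid, half-way up: round ribbed blue lid, 57 mm across, 26 mm high, 35 g; z up. Screwed on, this point lies 57 mm above the jar's underside (lid from 44 to 70 mm). The corners of the square foot below stand 1 to 2 mm out past the lid: keep fingertips above the foot when turning.
- lid: the same lid; origin at the centre of its lower edge, x axis along the white mark on its top; screwed on, its axes are the jar's. A 9 N spring seal makes it tight (about 0.2 to 0.4 N m). Clockwise it is stopped; anticlockwise from above the lugs let go after about 0.82 rad, and it lifts straight off when turned 0.9 to 2.2 rad (1.2 is good). Its lower edge clears the mouth after a 25 mm rise.
- jar_holder: fixed jar holder: grey square socket on a 110 mm square, 6 mm thick aluminium base. Socket 52 mm wide inside both ways, so the jar fits in any of four quarter turns; walls 8 mm thick, 30 mm above the bench, with dark rubber lead-ins sloping outward up to 37 mm. Origin: centre of its underside; z up, x and y square to the walls.
- holder_seat (a point): centre of the socket's floor, 6 mm above the bench: where the jar's underside comes to rest. Axes as the holder's
- printed_body: bystander: black 3D-printed cup-like body, 76 mm across, 110 mm tall, standing; origin at the centre of its underside
- ivory_body: bystander: ivory printed cup-like body, 76 mm across, 104 mm tall, standing; origin at the centre of its underside
- sander: bystander: sanding block, wood with brown abrasive paper, 38 x 68 x 25 mm, lying; origin at the centre of its underside
Mind the look-alikes: they are no part of the job. Several things look just like the jar: the one meant starts farthest to the robot's right.

How it is judged (in metres and radians):
On the way, in this order (a step that is already met when the one before it is completed fails the run):
1. the jar stands down in the holder with its lid still screwed on (horizontal distance between jar and holder_seat below 0.006 m and z of jar in the frame of jar_holder below 0.01 m and angle between jar's own z axis and vertical below 0.1 rad and angle between the x axis of lid and the x axis of jar, either way round below 0.35 rad and z of lid_center in the frame of jar below 0.064 m), for 0.2 s.
2. the lid has been turned until its lugs are free, still over the neck, with the jar seated in the holder (horizontal distance between jar and holder_seat below 0.006 m and z of jar in the frame of jar_holder below 0.01 m and angle between jar's own z axis and vertical below 0.1 rad and angle between the x axis of lid and the x axis of jar, either way round above 0.75 rad and z of lid_center in the frame of jar below 0.072 m), for 0.1 s.
At the end, for the whole second after the job is handed in: Jar on the holder's floor (6 mm off centre, 4 mm up, 0.1 rad tilt at most). The gripper holds the lid still, level (0.17 rad), not touching the jar, within 12 mm of centred over its mouth and 25 to 75 mm above its screwed-on place (lower edge up to about 50 mm above the mouth) (horizontal distance between jar and holder_seat below 0.006 m and z of jar in the frame of jar_holder below 0.01 m and angle between jar's own z axis and vertical below 0.1 rad and z of lid_center in the frame of jar between 0.082 and 0.132 m and horizontal distance between lid_center and jar_mouth below 0.012 m and angle between lid_center's own z axis and vertical below 0.17 rad and contact force between lid and jar below 0.1 N and contact force between lid and the fingers above 1 N and linear speed of lid below 0.02 m/s); the arm keeps its last pose, push and grip.
It fails at once if the black printed body shifted more than 15 mm or tipped (distance of printed_body from where it was at the start of the episode above 0.015 m or angle between printed_body's own z axis and vertical above 0.3 rad).
It fails at once if the ivory printed body shifted more than 15 mm or tipped (distance of ivory_body from where it was at the start of the episode above 0.015 m or angle between ivory_body's own z axis and vertical above 0.3 rad).
It fails at once if the sanding block shifted more than 15 mm or tipped (distance of sander from where it was at the start of the episode above 0.015 m or angle between sander's own z axis and vertical above 0.3 rad).
It also fails if it takes over 45 s, if anything falls off the work surface, if the arm or the gripper's body presses on something with over 40 N, if the wrist force passes 120 N, or if a joint passes its speed limit or range.

### The arm

A 6-joint arm with a two-finger parallel gripper is mounted at the origin on a cart in front of the work surface, level with it; the furniture and walls round the work are solid. World frame = base frame: x ahead of the robot, y to its left, z up, the work surface at z = 0. Lengths are in mm, angles in rad, forces in N, time in s.
With the tool pointing down it reaches from about 400 to 925 mm from the base axis. Payload 12.5 kg.
Tool frame: the origin (TCP) lies at the very end of the fingers, on their centre line; the grasp point (between the pads) lies 19 mm behind it; z points along the fingers, y is the line along which they close (so a half turn about z gives the same grasp; the last joint's range is limited). The gripper opens to 95 mm and grips with 3 to 60 N. Pads are 20 mm wide; open, the fingers measure 119 mm over their backs; the gripper's body (75 mm by 180 mm) begins 59 mm behind the grasp point.
Start: joints at [-1.224, 0.491, 1.559, -0, 1.092, -0.106], TCP at [273.453, -562.024, 214.661] pointing down, gripper open.
Joint ranges: [-3.1, 3.1], [-0.84, 2.19], [0.05, 2.79], [-1.13, 4.28], [0.06, 2.93], [-2.69, 2.69]. Speed limits (rad/s): [2.22, 2.22, 2.79, 3.14, 3.14, 3.14].

### API

Orientations are given as [roll, pitch, yaw] about the fixed x, y, z axes, in that order (R = Rz(yaw) Ry(pitch) Rx(roll)).
In Python, from cell import * gives the robot as it stands.
- The arm moves only by the tool step_arm, never from a script. Its argument "plan" is a list of rows, each an object of numbers: "x", "y", "z": the shift along the tool's x, y, z in units of 25 mm (1.0 is 25 mm); "rx", "ry", "rz": the turn, a rotation vector about the tool's x, y, z in units of 0.1 rad (1.0 is 0.1 rad). In form: [{"x": .., "y": .., "z": .., "rx": .., "ry": .., "rz": ..}, ...]. A call has exactly 10 rows; each row shifts and turns the commanded pose from where the row before left it, along the tool's axes as they then stand; what a row does not reach is not made up. A row lasts 1/12 s, in which the tool goes at most 41.7 mm and 7.16 degrees, less where a joint would pass 70% of its speed; a pose out of reach is approached as far as the arm can. A call with a number of a shift or a turn outside -1 to 1 is refused whole. A call with a gripper value outside its range is refused whole. "jaw" is the closure, from -1 (fully open) to 1 (shut), so that 0 is half open, set as the call begins (left out, the last holds). The fingers move at their own pace and stop on an object; the grip force is fixed at half the most. Time passes only in rows, so rows that do not move let the fingers close, or fill a call up. It gives the time, the measured TCP pose, the force, the opening and the grip force at its end, in the units of the state.
- state(): the state, without advancing time (a new reading comes with each control period).
- read_camera(name): name is "scene" or "side" or "wrist"; returns a dict with "image" (384x512x3 uint8, red, green, blue), "depth" (384x512 float32, mm along the optical axis (not along the pixel's ray), 0 where there is no reading), "vfov" (degrees; the focal length in pixels is half the picture's height over the tangent of half this angle, whatever the lens; pixels are square), "cx", "cy" (the principal point, pixels), "R" (3x3) and "t" (3): a world point X has camera coordinates R X + t. Camera axes: x right, y down, z forward; pixel columns grow to the right and rows downward; lengths in mm; the calibration is good to about 2 mm. A picture is of the moment at which its call begins.
- job_done(): hands the job in; it is judged then, once.
The state is a dict: "t": time; "joints": joint angles; "qvel": joint speeds; "tau": joint torques, N m; "eef_pos": TCP position; "tcp_rot": TCP orientation; "ft_force": force on the tool from outside, world axes, zero at the start; "moment": the same for the moment, N m; "opening": opening from 0.0 (shut) to 1.0 (fully open); "grip_force": force on a finger pad.
Only numpy, scipy, OpenCV 4.12 (cv2) and the standard library are available. Lean on these libraries where they do the work, as an engineer would, in place of code of your own. Each camera call takes 0.05 s, during which the arm holds its last target. There are 200 camera calls.

## Working session

There is one attempt and no reset: what is moved stays moved. The work goes in short steps, Python scripts to look and compute and a tool call to move; the robot and the scene stay as the last step left them, time stands still between calls to the robot, and variables do not carry over. Pictures are saved under pics/ and viewed, at most 10 in all, crops included, and the job is handed in when it is done.

Besides the shell and the picture viewer there is one more tool, called after "Emit:" by a JSON object that holds its "name" and its "arguments", one argument or row to a line. step_arm: Moves the arm, as the interface text tells. Shifts and turns lie within -1 to 1; 1 stands for 25 mm of shift or 0.1 rad of turn. Its arguments: {"type":"object","properties":{"plan":{"type":"array","items":{"type":"object","properties":{"x":{"type":"number"},"y":{"type":"number"},"z":{"type":"number"},"rx":{"type":"number"},"ry":{"type":"number"},"rz":{"type":"number"}}}},"jaw":{"type":"number"}},"required":["plan"]}

```bash
mkdir -p pics; cat > h.py <<'E'
from cell import *
import numpy as np, cv2
def cam(n,save=None):
    c=read_camera(n)
    if save: cv2.imwrite('pics/'+save,c['image'][:,:,::-1])
    return c
def cloud(c):
    d=c['depth']; f=192/np.tan(np.radians(c['vfov']/2))
    v,u=np.mgrid[0:384,0:512]
    P=np.stack([(u-c['cx'])/f*d,(v-c['cy'])/f*d,d],-1)
    W=(P-np.array(c['t']))@np.array(c['R'])
    W[d==0]=np.nan
    return W
E
python3 - <<'E'
from h import *
a=cam('scene','s1.png');np.savez('/tmp/s.npz',W=cloud(a),I=a['image'])
b=cam('wrist','w1.png');np.savez('/tmp/w.npz',W=cloud(b),I=b['image'])
d=cam('side','d1.png');np.savez('/tmp/d.npz',W=cloud(d),I=d['image'])
cv2.imwrite('pics/all.png',cv2.resize(np.vstack([np.hstack([a['image'],b['image']]),np.hstack([d['image'],d['image']*0])])[:,:,::-1],(800,600)))
print(state())
E
```

```text
{'t': 0.15, 'joints': array([-1.22359170e+00,  4.91391483e-01,  1.55930261e+00,  1.50853692e-05,
        1.09169849e+00, -1.05593656e-01]), 'qvel': array([ 5.36009697e-04, -1.91032245e-03, -1.93227437e-03, -3.43498391e-04,
       -9.73741908e-04,  2.45072884e-05]), 'tau': array([ 9.22559957e-04, -6.12893414e+01, -2.58279830e+01,  6.92187133e-02,
        4.73125360e-02, -1.00866409e-04]), 'eef_pos': array([ 273.39524514, -561.83948782,  214.2167459 ]), 'tcp_rot': array([-3.14079859e+00, -9.76169076e-05,  4.52791287e-01]), 'ft_force': array([-0.12484544,  0.10220547, -0.00250021]), 'moment': array([-0.00388221, -0.00764572,  0.01116144]), 'grip_force': 0.0, 'opening': 0.9967658138011183}
```

View pics/all.png

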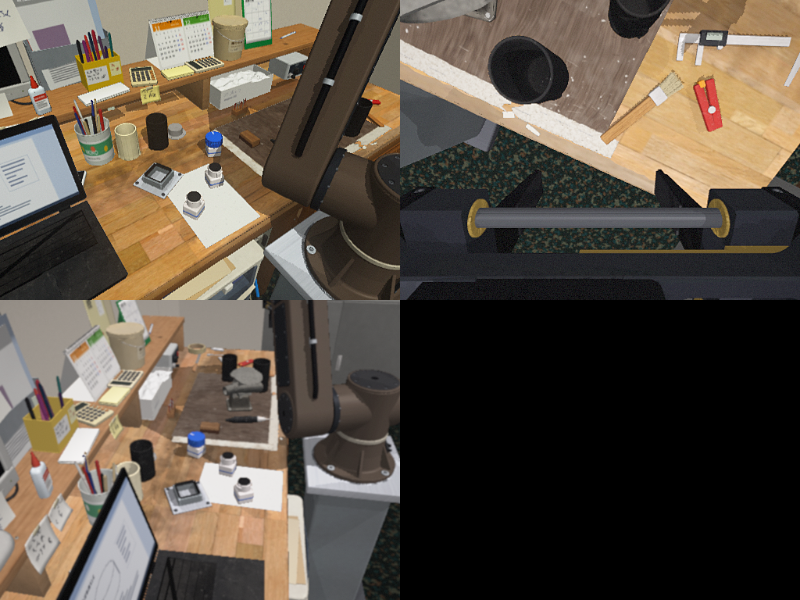

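The scene shows the blue-lidded jar near (274,183) px in the scene image, the holder near (200,230), and two white dark-topped jars on paper. Next I'll look closer and measure.

```bash
python3 - <<'E'
from h import *
S=np.load('/tmp/s.npz');D=np.load('/tmp/d.npz')
cr=lambda I,x,y,w,h:cv2.resize(I[y:y+h,x:x+w],(800,300),interpolation=cv2.INTER_CUBIC)
cv2.imwrite('pics/z1.png',np.vstack([cr(S['I'],120,125,400,150),cr(D['I'],100,420-290,320,120)*0+cr(D['I'],60,30,340,128)])[:,:,::-1]) if 0 else cv2.imwrite('pics/z1.png',np.hstack([cv2.resize(S['I'][130:290,140:340],(400,320),interpolation=2),cv2.resize(D['I'][60:260,150:400],(400,320),interpolation=2)])[:,:,::-1])
for n,A in(('s',S),('d',D)):
    W,I=A['W'],A['I'].astype(int)
    hsv=cv2.cvtColor(A['I'],cv2.COLOR_RGB2HSV)
    m=(hsv[...,0]>105)&(hsv[...,0]<125)&(hsv[...,1]>150)&(hsv[...,2]>60)
    k,l,st,ce=cv2.connectedComponentsWithStats(m.astype(np.uint8))
    for i in range(1,k):
        if st[i,4]>15:
            p=W[l==i]; print(n,st[i],np.nanmedian(p,0).round(),np.nanmin(p,0).round(),np.nanmax(p,0).round())
    for (u,v) in ([(200,230),(157*1.28,140*1.28),(127*1.28,128*1.28),(214*1.28,165*1.28),(194*1.28,195*1.28),(250*1.28,140*1.28),(355*1.28,100*1.28)] if n=='s' else [(185*1.28,190*1.28),(207*1.28,127*1.28),(142*1.28,160*1.28)]):
        print(n,int(u),int(v),W[int(v),int(u)].round())
E
```

```text
s [117 128   4  21  36] [725. 353. 153.] [722. 348. 132.] [729. 358. 182.]
s [ 96 145  12  27  53] [686. 408. 150.] [683. 403. 106.] [688. 412. 180.]
s [263 168  22  21 375] [490.  60.  67.] [470.  27.  44.] [525.  82.  71.]
s 200 230 [488. 273.   4.]
s 200 179 [610. 204.  45.]
s 162 163 [673. 275.  86.]
s 273 211 [397. 131.  63.]
s 248 249 [335. 241.  64.]
s 320 179 [458. -75.  25.]
s 454 128 [141.  30. 372.]
d [241 169  21  19 319] [499.  68.  69.] [475.  25.  48.] [527.  84.  74.]
d [113 222   6  16  18] [691. 411. 165.] [689. 409. 143.] [693. 413. 179.]
d 236 243 [502. 243.   8.]
d 264 162 [489. -72.  29.]
d 181 204 [631. 218.  84.]
```

View pics/z1.png

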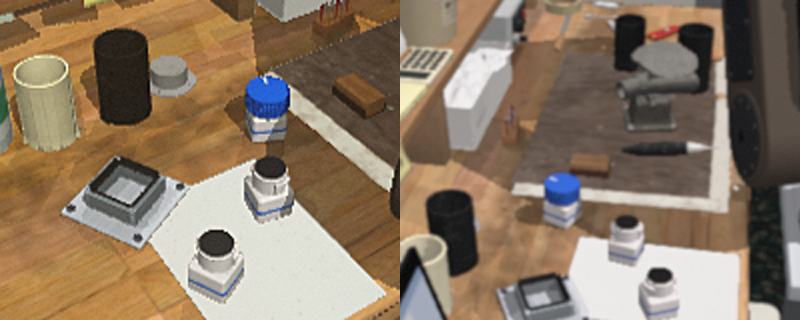

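Left panel: the only lidded jar (blue lid at scene px ~(274,178)) is right of the two open look-alikes; the holder is at ~(202,230). I'll estimate holder pose and wrist camera offset, then move.

```bash
python3 - <<'E'
from h import *
c=cam('wrist');s=state()
R=np.array(c['R']);t=np.array(c['t'])
print('campos',-R.T@t,'axes',R.round(2), c['vfov'])
from scipy.spatial.transform import Rotation as Ro
T=Ro.from_euler('xyz',s['tcp_rot']).as_matrix()
print('cam in tool',T.T@(-R.T@t-s['eef_pos'])); print((R@T).round(3))
for n in 'sd':
    A=np.load(f'/tmp/{n}.npz');W=A['W']
    m=(abs(W[...,0]-495)<110)&(abs(W[...,1]-258)<110)&(W[...,2]>22)&(W[...,2]<50)
    p=W[m]; print(n,len(p),p.min(0).round(),p.max(0).round(), cv2.minAreaRect(p[:,:2].astype(np.float32)))
    # tall things
    z=W[...,2]; g=(W[...,0]>200)&(W[...,0]<650)&(W[...,1]>-600)&(W[...,1]<0)&(z>90)&(z<600)
    q=W[g]; print(len(q)); 
    for lo in range(-600,0,100):
        r=q[(q[:,1]>=lo)&(q[:,1]<lo+100)]
        if len(r): print(lo,r.min(0).round(),r.max(0).round())
E
```

```text
campos [ 343.72303061 -527.81390636  384.90500957] axes [[ 0.44 -0.9  -0.  ]
 [-0.86 -0.42  0.28]
 [-0.25 -0.12 -0.96]] 68.72499202253243
cam in tool [ 7.81449116e+01  1.36084358e-02 -1.70602510e+02]
[[-0.001  1.     0.001]
 [-0.961 -0.    -0.276]
 [-0.276 -0.001  0.961]]
s 515 [386. 148.  22.] [605. 311.  50.] ((487.29046630859375, 233.71070861816406), (222.0363006591797, 148.45169067382812), 7.877084255218506)
1281
-500 [ 281. -480.   90.] [ 336. -405.  129.]
-100 [200. -28. 470.] [265.  -0. 518.]
d 611 [385. 148.  22.] [534. 312.  50.] ((445.5601501464844, 228.79823303222656), (195.74520874023438, 81.95030212402344), 40.9414176940918)
2854
-600 [ 296. -600.   90.] [ 492. -500.  336.]
-500 [ 284. -500.   90.] [ 486. -401.  134.]
-400 [ 314. -364.  123.] [ 434. -300.  139.]
-300 [ 307. -300.   90.] [ 456. -228.  136.]
-200 [ 303. -110.  441.] [ 306. -100.  456.]
-100 [ 214. -100.  225.] [303.  -0. 485.]
```

Emit:
{"name": "step_arm", "arguments": {
  "plan": [
    {"x":0.67,"y":-0.73,"z":-0.22},
    {"x":0.67,"y":-0.73,"z":-0.22},
    {"x":0.67,"y":-0.73,"z":-0.22},
    {"x":0.67,"y":-0.73,"z":-0.22},
    {"x":0.67,"y":-0.73,"z":-0.22},
    {"x":0.67,"y":-0.73,"z":-0.22},
    {"x":0.67,"y":-0.73,"z":-0.22},
    {"x":0.67,"y":-0.73,"z":-0.22},
    {"x":0.67,"y":-0.73,"z":-0.22},
    {"x":0.67,"y":-0.73,"z":-0.22}
  ],
  "jaw": -1
}}

```text
schema error: expected keys x, y, z, rx, ry, rz
```

Emit:
{"name": "step_arm", "arguments": {
  "plan": [
    {"x":0.67,"y":-0.73},
    {"x":0.67,"y":-0.73},
    {"x":0.67,"y":-0.73},
    {"x":0.67,"y":-0.73},
    {"x":0.67,"y":-0.73},
    {"x":0.67,"y":-0.73},
    {"x":0.67,"y":-0.73},
    {"x":0.67,"y":-0.73},
    {"x":0.67,"y":-0.73},
    {"x":0.67,"y":-0.73}
  ]
}}

```text
schema error: expected keys x, y, z, rx, ry, rz
```

Emit:
{"name": "step_arm", "arguments": {
  "plan": [
    {"x":0.67,"y":-0.73},
    {"x":0.67,"y":-0.73},
    {"x":0.67,"y":-0.73},
    {"x":0.67,"y":-0.73},
    {"x":0.67,"y":-0.73},
    {"x":0.67,"y":-0.73},
    {"x":0.67,"y":-0.73},
    {"x":0.67,"y":-0.73},
    {"x":0.67,"y":-0.73},
    {}
  ]
}}

```text
schema error: expected keys x, y, z, rx, ry, rz
```

```bash
python3 - <<'E'
from h import *
b=cam('wrist','w2.png');np.savez('/tmp/w2.npz',W=cloud(b),I=b['image']);s=state();print(s['eef_pos'],s['tcp_rot'],s['t'])
E
```

```text
[ 273.39492348 -561.9276252   214.36260726] [-3.14110339e+00 -6.71573865e-05  4.52743064e-01] 0.25
```

View pics/w2.png

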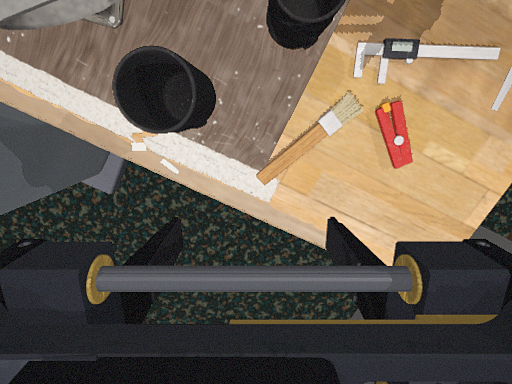

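The view is unchanged (black cup at ~(165,90)): the moves were refused because all six keys are required. Resending.

Emit:
{"name": "step_arm", "arguments": {
  "plan": [
    {"x":0.67,"y":-0.73,"z":-0.22,"rx":0,"ry":0,"rz":0},
    {"x":0.67,"y":-0.73,"z":-0.22,"rx":0,"ry":0,"rz":0},
    {"x":0.67,"y":-0.73,"z":-0.22,"rx":0,"ry":0,"rz":0},
    {"x":0.67,"y":-0.73,"z":-0.22,"rx":0,"ry":0,"rz":0},
    {"x":0.67,"y":-0.73,"z":-0.22,"rx":0,"ry":0,"rz":0},
    {"x":0.67,"y":-0.73,"z":-0.22,"rx":0,"ry":0,"rz":0},
    {"x":0.67,"y":-0.73,"z":-0.22,"rx":0,"ry":0,"rz":0},
    {"x":0.67,"y":-0.73,"z":-0.22,"rx":0,"ry":0,"rz":0},
    {"x":0.67,"y":-0.73,"z":-0.22,"rx":0,"ry":0,"rz":0},
    {"x":0.67,"y":-0.73,"z":-0.22,"rx":0,"ry":0,"rz":0}
  ],
  "jaw": -1
}}

```text
t: 1.08
eef_pos: [344.4, -323.4, 269.9]
tcp_rot: [3.141, -0.0, 0.453]
ft_force: [1.3, 0.1, 0.2]
opening: 1.002
grip_force: 0.0
```

Emit:
{"name": "step_arm", "arguments": {
  "plan": [
    {"x":0.65,"y":-0.73,"z":0,"rx":0,"ry":0,"rz":0},
    {"x":0.65,"y":-0.73,"z":0,"rx":0,"ry":0,"rz":0},
    {"x":0.65,"y":-0.73,"z":0,"rx":0,"ry":0,"rz":0},
    {"x":0.65,"y":-0.73,"z":0,"rx":0,"ry":0,"rz":0},
    {"x":0.65,"y":-0.73,"z":0,"rx":0,"ry":0,"rz":0},
    {"x":0.65,"y":-0.73,"z":0,"rx":0,"ry":0,"rz":0},
    {"x":0.65,"y":-0.73,"z":0,"rx":0,"ry":0,"rz":0},
    {"x":0.65,"y":-0.73,"z":0,"rx":0,"ry":0,"rz":0},
    {"x":0.65,"y":-0.73,"z":0,"rx":0,"ry":0,"rz":0},
    {"x":0.65,"y":-0.73,"z":0,"rx":0,"ry":0,"rz":0}
  ]
}}

```text
t: 1.92
eef_pos: [410.6, -88.2, 269.7]
tcp_rot: [3.141, -0.0, 0.453]
ft_force: [-0.6, -0.0, 0.5]
opening: 0.997
grip_force: 0.0
```

Emit:
{"name": "step_arm", "arguments": {
  "plan": [
    {"x":0.6,"y":-0.68,"z":0,"rx":0,"ry":0,"rz":0},
    {"x":0.6,"y":-0.68,"z":0,"rx":0,"ry":0,"rz":0},
    {"x":0.6,"y":-0.68,"z":0,"rx":0,"ry":0,"rz":0},
    {"x":0.6,"y":-0.68,"z":0,"rx":0,"ry":0,"rz":0},
    {"x":0.6,"y":-0.68,"z":0,"rx":0,"ry":0,"rz":0},
    {"x":0.6,"y":-0.68,"z":0,"rx":0,"ry":0,"rz":0},
    {"x":0.6,"y":-0.68,"z":0,"rx":0,"ry":0,"rz":0},
    {"x":0.6,"y":-0.68,"z":0,"rx":0,"ry":0,"rz":0},
    {"x":0.3,"y":-0.3,"z":0,"rx":0,"ry":0,"rz":0},
    {"x":0,"y":0,"z":0,"rx":0,"ry":0,"rz":0}
  ]
}}

```text
t: 2.75
eef_pos: [462.7, 96.8, 269.5]
tcp_rot: [-3.142, -0.0, 0.455]
ft_force: [-0.9, -1.3, 0.2]
opening: 0.999
grip_force: 0.0
```

```bash
python3 - <<'E'
from h import *
b=cam('wrist','w3.png');np.savez('/tmp/w2.npz',W=cloud(b),I=b['image']);s=state();print(s['eef_pos'],s['tcp_rot'],s['t'],s['joints'])
E
```

```text
[462.3189692   95.75197745 269.40651544] [3.14151071e+00 4.91396880e-04 4.54642039e-01] 2.8 [ 6.43404321e-02  2.12335153e-01  1.84144721e+00 -2.96607566e-04
  1.08823357e+00  1.18063240e+00]
```

View pics/w3.png

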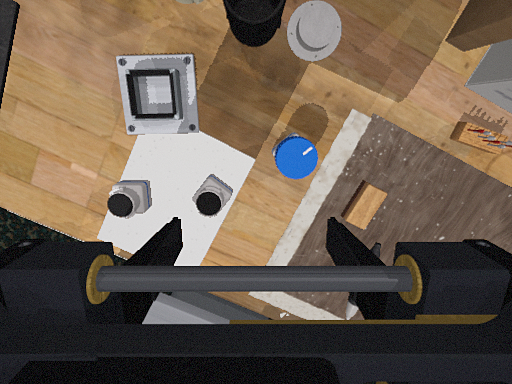

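Holder socket at ~(155,94) and lid at ~(297,158) with white mark pointing to ~(314,148). Measuring both.

```bash
cat > m.py <<'E'
from h import *
def lid(W,I,zt=70):
    hsv=cv2.cvtColor(I,cv2.COLOR_RGB2HSV)
    m=((hsv[...,0]>103)&(hsv[...,0]<128)&(hsv[...,1]>140)).astype(np.uint8)
    k,l,st,ce=cv2.connectedComponentsWithStats(m); i=1+np.argmax(st[1:,4])
    lm=cv2.morphologyEx((l==i).astype(np.uint8),cv2.MORPH_CLOSE,np.ones((9,9)))>0
    z=np.nanmedian(W[lm][:,2]); top=lm&(W[...,2]>z-3)
    p=W[top]; (c,r)=cv2.minEnclosingCircle(p[:,:2].astype(np.float32))
    q=W[top&(hsv[...,1]<90)&(hsv[...,2]>140)]
    d=q[:,:2].mean(0)-np.array(c); far=q[np.argmax(np.linalg.norm(q[:,:2]-c,axis=1)),:2]
    line=cv2.fitLine(q[:,:2].astype(np.float32),2,0,.01,.01).ravel()
    print('lid z',z,'c',c,'mean',p.mean(0),'r',r,'mark n',len(q),'yaw',np.arctan2(d[1],d[0]),'line',np.arctan2(line[1],line[0]))
E
python3 - <<'E'
from m import *
A=np.load('/tmp/w2.npz');W,I=A['W'],A['I'];lid(W,I)
v,u=np.mgrid[0:384,0:512]; roi=(abs(u-157)<55)&(abs(v-94)<52)
b=roi&(W[...,2]>20)&(W[...,2]<45); p=W[b][:,:2].astype(np.float32)
print('walls',np.unique(W[b][:,2].round(),return_counts=True),cv2.minAreaRect(p))
hsv=cv2.cvtColor(I,cv2.COLOR_RGB2HSV)
g=roi&(W[...,2]>3.5)&(W[...,2]<45)&(hsv[...,1]<45)
k,l,st,ce=cv2.connectedComponentsWithStats(g.astype(np.uint8));i=1+np.argmax(st[1:,4])
p=W[l==i][:,:2].astype(np.float32);print('base',cv2.minAreaRect(p),len(p))
h=cv2.convexHull(p).reshape(-1,2);print(cv2.approxPolyDP(h,8,True).reshape(-1,2))
f=roi&(abs(u-157)<14)&(abs(v-94)<14);print('floor z',np.median(W[f][:,2]))
# bystander positions
for nm,(a,bb) in dict(black=(252,20),j2=(210,200),j1=(120,205)).items(): print(nm,W[bb,a])
E
```

```text
lid z 70.85472163688522 c (501.6073303222656, 53.2898063659668) mean [502.14869745  53.76271211  70.91401897] r 27.61406707763672 mark n 34 yaw -0.44663020732435643 line -0.4556176
walls (array([20., 21., 22., 23., 24., 25., 26., 27., 28., 29., 30., 31., 32.,
       33., 34., 35., 36., 37., 38., 39., 40.]), array([  6,  21,  23,  17,  23,  18,  15,  16,  22,  60, 152, 193, 133,
        89,  88, 104, 128, 153,  76,  19,   3])) ((489.0816345214844, 265.85870361328125), (67.923095703125, 68.14838409423828), 27.667577743530273)
base ((487.89373779296875, 265.4925537109375), (112.82719421386719, 110.0163345336914), 27.26349639892578) 5559
[[561.5586  244.19801]
 [512.61304 338.43112]
 [416.59216 287.73257]
 [465.8926  193.3693 ]]
floor z nan
black [612.80249533 172.5147358  108.82376294]
j2 [395.98618594 133.05299672  64.77812513]
j1 [334.59049689 243.63242873  67.19545379]
```

Emit:
{"name": "step_arm", "arguments": {
  "plan": [
    {"x":0.085,"y":0.276,"z":0.4,"rx":0,"ry":0,"rz":0},
    {"x":0.085,"y":0.276,"z":0.6,"rx":0,"ry":0,"rz":0},
    {"x":0.085,"y":0.276,"z":0.7,"rx":0,"ry":0,"rz":0},
    {"x":0.085,"y":0.276,"z":0.7,"rx":0,"ry":0,"rz":0},
    {"x":0.085,"y":0.276,"z":0.7,"rx":0,"ry":0,"rz":0},
    {"x":0.085,"y":0.276,"z":0.7,"rx":0,"ry":0,"rz":0},
    {"x":0.085,"y":0.276,"z":0.7,"rx":0,"ry":0,"rz":0},
    {"x":0.085,"y":0.276,"z":0.5,"rx":0,"ry":0,"rz":0},
    {"x":0,"y":0,"z":0,"rx":0,"ry":0,"rz":0},
    {"x":0,"y":0,"z":0,"rx":0,"ry":0,"rz":0}
  ],
  "jaw": -1
}}

```text
t: 3.63
eef_pos: [501.5, 51.9, 144.0]
tcp_rot: [-3.141, 0.002, 0.451]
ft_force: [-1.2, -0.1, 0.7]
opening: 1.001
grip_force: 0.0
```

```bash
python3 - <<'E'
from m import *
b=cam('wrist','w4.png');lid(cloud(b),b['image']);s=state();print(s['eef_pos'],s['tcp_rot'],s['t'])
E
```

```text
lid z 70.86606544661511 c (501.6756896972656, 52.99170684814453) mean [502.78649834  53.26919669  70.93119749] r 27.68480682373047 mark n 64 yaw -0.4363927693312615 line -0.4312828
[501.65008503  52.35132423 144.66772386] [-3.14148286e+00  4.87085197e-04  4.51544281e-01] 3.6833
```

Emit:
{"name": "step_arm", "arguments": {
  "plan": [
    {"x":0,"y":0,"z":0.5,"rx":0,"ry":0,"rz":0},
    {"x":0,"y":0,"z":0.6,"rx":0,"ry":0,"rz":0},
    {"x":0,"y":0,"z":0.6,"rx":0,"ry":0,"rz":0},
    {"x":0,"y":0,"z":0.6,"rx":0,"ry":0,"rz":0},
    {"x":0,"y":0,"z":0.6,"rx":0,"ry":0,"rz":0},
    {"x":0,"y":0,"z":0.5,"rx":0,"ry":0,"rz":0},
    {"x":0,"y":0,"z":0.4,"rx":0,"ry":0,"rz":0},
    {"x":0,"y":0,"z":0.18,"rx":0,"ry":0,"rz":0},
    {"x":0,"y":0,"z":0,"rx":0,"ry":0,"rz":0},
    {"x":0,"y":0,"z":0,"rx":0,"ry":0,"rz":0}
  ]
}}

```text
t: 4.52
eef_pos: [502.0, 53.2, 45.6]
tcp_rot: [3.141, -0.001, 0.453]
ft_force: [0.2, -0.6, -0.1]
opening: 0.996
grip_force: 0.0
```

Emit:
{"name": "step_arm", "arguments": {
  "plan": [
    {"x":0,"y":0,"z":0,"rx":0,"ry":0,"rz":0},
    {"x":0,"y":0,"z":0,"rx":0,"ry":0,"rz":0},
    {"x":0,"y":0,"z":0,"rx":0,"ry":0,"rz":0},
    {"x":0,"y":0,"z":0,"rx":0,"ry":0,"rz":0},
    {"x":0,"y":0,"z":0,"rx":0,"ry":0,"rz":0},
    {"x":0,"y":0,"z":0,"rx":0,"ry":0,"rz":0},
    {"x":0,"y":0,"z":0,"rx":0,"ry":0,"rz":0},
    {"x":0,"y":0,"z":0,"rx":0,"ry":0,"rz":0},
    {"x":0,"y":0,"z":0,"rx":0,"ry":0,"rz":0},
    {"x":0,"y":0,"z":0,"rx":0,"ry":0,"rz":0}
  ],
  "jaw": 1
}}

```text
t: 5.35
eef_pos: [501.9, 53.1, 45.1]
tcp_rot: [3.141, -0.0, 0.453]
ft_force: [0.5, -1.0, 1.0]
opening: 0.58
grip_force: 30.0
```

Emit:
{"name": "step_arm", "arguments": {
  "plan": [
    {"x":0,"y":0,"z":-0.2,"rx":0,"ry":0,"rz":0},
    {"x":0,"y":0,"z":-0.4,"rx":0,"ry":0,"rz":0.4},
    {"x":0,"y":0,"z":-0.4,"rx":0,"ry":0,"rz":0.8},
    {"x":0,"y":0,"z":-0.4,"rx":0,"ry":0,"rz":0.8},
    {"x":0,"y":0,"z":-0.4,"rx":0,"ry":0,"rz":0.8},
    {"x":0,"y":0,"z":-0.4,"rx":0,"ry":0,"rz":0.8},
    {"x":0,"y":0,"z":-0.4,"rx":0,"ry":0,"rz":0.8},
    {"x":0,"y":0,"z":-0.4,"rx":0,"ry":0,"rz":0.8},
    {"x":0,"y":0,"z":-0.4,"rx":0,"ry":0,"rz":0.8},
    {"x":0,"y":0,"z":-0.2,"rx":0,"ry":0,"rz":0.4}
  ]
}}

```text
t: 6.18
eef_pos: [501.8, 53.3, 136.2]
tcp_rot: [-3.141, -0.001, -0.192]
ft_force: [-0.5, 0.2, -2.2]
opening: 0.578
grip_force: 30.0
```

```bash
python3 - <<'E'
from m import *
b=cam('wrist','w5.png');lid(cloud(b),b['image']);s=state();print(s['eef_pos'],s['tcp_rot'],s['t'],s['ft_force'],s['moment'])
yaw=s['tcp_rot'][2];d=np.array([488.3,265.6])-s['eef_pos'][:2];c_,s_=np.cos(yaw),np.sin(yaw)
print('tool units',(c_*d[0]+s_*d[1])/25,(s_*d[0]-c_*d[1])/25)
E
```

```text
lid z 161.99124607226454 c (501.89776611328125, 53.545902252197266) mean [509.31516996  52.11328203 162.12987737] r 27.819040298461914 mark n 151 yaw -1.0963873930081225 line -1.0633056
[502.03507026  53.27037131 136.68631566] [-3.14135005e+00 -1.40768719e-03 -1.92532386e-01] 6.2333 [ 0.62239077 -0.05085512 -1.64838586] [-0.00830276 -0.00874542 -0.00846296]
tool units -2.1643807673986113 -8.23112952730232
```

View pics/w5.png

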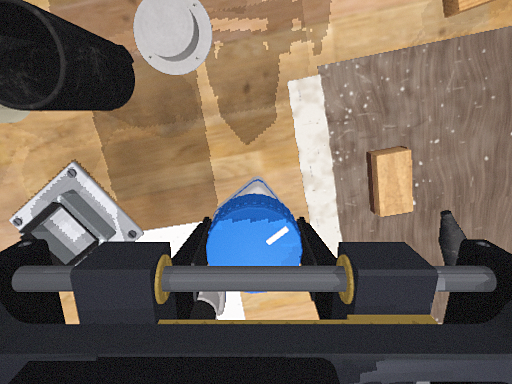

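The lid is gripped (centre ~(255,235), mark at (278,236)), foot corner visible square beneath; holder at lower left (75,220). Carrying it over.

Emit:
{"name": "step_arm", "arguments": {
  "plan": [
    {"x":-0.12,"y":-0.4,"z":0,"rx":0,"ry":0,"rz":0},
    {"x":-0.2,"y":-0.8,"z":0,"rx":0,"ry":0,"rz":0},
    {"x":-0.24,"y":-0.94,"z":0,"rx":0,"ry":0,"rz":0},
    {"x":-0.25,"y":-0.95,"z":0,"rx":0,"ry":0,"rz":0},
    {"x":-0.25,"y":-0.95,"z":0,"rx":0,"ry":0,"rz":0},
    {"x":-0.25,"y":-0.95,"z":0,"rx":0,"ry":0,"rz":0},
    {"x":-0.25,"y":-0.95,"z":0,"rx":0,"ry":0,"rz":0},
    {"x":-0.25,"y":-0.95,"z":0,"rx":0,"ry":0,"rz":0},
    {"x":-0.25,"y":-0.9,"z":0,"rx":0,"ry":0,"rz":0},
    {"x":-0.1,"y":-0.44,"z":0,"rx":0,"ry":0,"rz":0}
  ]
}}

```text
t: 7.07
eef_pos: [486.0, 268.0, 134.5]
tcp_rot: [3.141, 0.001, -0.184]
ft_force: [-0.7, -0.0, -3.4]
opening: 0.578
grip_force: 30.0
```

Emit:
{"name": "step_arm", "arguments": {
  "plan": [
    {"x":0,"y":0,"z":0,"rx":0,"ry":0,"rz":0},
    {"x":0,"y":0,"z":0,"rx":0,"ry":0,"rz":0},
    {"x":0,"y":0,"z":0,"rx":0,"ry":0,"rz":0},
    {"x":0,"y":0,"z":0,"rx":0,"ry":0,"rz":0},
    {"x":0,"y":0,"z":0,"rx":0,"ry":0,"rz":0},
    {"x":0,"y":0,"z":0,"rx":0,"ry":0,"rz":0},
    {"x":0,"y":0,"z":0,"rx":0,"ry":0,"rz":0},
    {"x":0,"y":0,"z":0,"rx":0,"ry":0,"rz":0},
    {"x":0,"y":0,"z":0,"rx":0,"ry":0,"rz":0},
    {"x":0,"y":0,"z":0,"rx":0,"ry":0,"rz":0}
  ]
}}

```text
t: 7.9
eef_pos: [487.1, 265.3, 135.1]
tcp_rot: [3.142, -0.0, -0.187]
ft_force: [-0.0, -0.1, -2.8]
opening: 0.578
grip_force: 30.0
```

```bash
python3 - <<'E'
from m import *
b=cam('wrist','w6.png');W=cloud(b);lid(W,b['image']);s=state();print(s['eef_pos'],s['tcp_rot'],s['t'],s['ft_force'],s['joints'][5])
I=b['image'];hsv=cv2.cvtColor(I,cv2.COLOR_RGB2HSV)
m=(abs(W[...,0]-488)<95)&(abs(W[...,1]-266)<95)&(W[...,2]>4)&(W[...,2]<10)&(hsv[...,1]<45)
p=W[m][:,:2];h=cv2.convexHull(p.astype(np.float32)).reshape(-1,2);print(len(p),cv2.approxPolyDP(h,6,True).reshape(-1,2))
E
```

```text
lid z 160.83591521297512 c (486.8330383300781, 265.48004150390625) mean [494.64413926 264.17598585 160.96709833] r 28.09046745300293 mark n 144 yaw -1.0620886826592146 line -1.070285
[487.06871586 265.35349253 135.12012953] [ 3.14153285e+00 -8.02477297e-05 -1.87231140e-01] 7.95 [-0.1263351   0.99104016 -3.19550634] 2.137905434360788
5128 [[467.37775 193.30167]
 [561.69055 242.87086]
 [512.51935 338.3626 ]
 [465.84427 314.2515 ]
 [447.472   230.30412]]
```

View pics/w6.png

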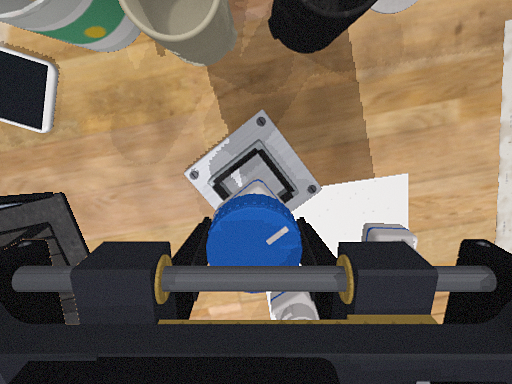

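Holder base corners confirm centre ≈(489,266), yaw 0.48; lid at (253,240) px sits just above the socket. Small correction and lowering.

Emit:
{"name": "step_arm", "arguments": {
  "plan": [
    {"x":0.075,"y":-0.03,"z":0.2,"rx":0,"ry":0,"rz":0.15},
    {"x":0,"y":0,"z":0.4,"rx":0,"ry":0,"rz":0},
    {"x":0,"y":0,"z":0.4,"rx":0,"ry":0,"rz":0},
    {"x":0,"y":0,"z":0.35,"rx":0,"ry":0,"rz":0},
    {"x":0,"y":0,"z":0.35,"rx":0,"ry":0,"rz":0},
    {"x":0,"y":0,"z":0.3,"rx":0,"ry":0,"rz":0},
    {"x":0,"y":0,"z":0.25,"rx":0,"ry":0,"rz":0},
    {"x":0,"y":0,"z":0.2,"rx":0,"ry":0,"rz":0},
    {"x":0,"y":0,"z":0.1,"rx":0,"ry":0,"rz":0},
    {"x":0,"y":0,"z":0.05,"rx":0,"ry":0,"rz":0}
  ]
}}

```text
t: 8.78
eef_pos: [489.0, 265.7, 69.7]
tcp_rot: [3.141, 0.0, -0.202]
ft_force: [0.2, 0.1, -2.2]
opening: 0.582
grip_force: 30.0
```

Emit:
{"name": "step_arm", "arguments": {
  "plan": [
    {"x":0,"y":0,"z":0.1,"rx":0,"ry":0,"rz":0},
    {"x":0,"y":0,"z":0.1,"rx":0,"ry":0,"rz":0},
    {"x":0,"y":0,"z":0.1,"rx":0,"ry":0,"rz":0},
    {"x":0,"y":0,"z":0.1,"rx":0,"ry":0,"rz":0},
    {"x":0,"y":0,"z":0.1,"rx":0,"ry":0,"rz":0},
    {"x":0,"y":0,"z":0.08,"rx":0,"ry":0,"rz":0},
    {"x":0,"y":0,"z":0.04,"rx":0,"ry":0,"rz":0},
    {"x":0,"y":0,"z":0.04,"rx":0,"ry":0,"rz":0},
    {"x":0,"y":0,"z":0,"rx":0,"ry":0,"rz":0},
    {"x":0,"y":0,"z":0,"rx":0,"ry":0,"rz":0}
  ]
}}

```text
t: 9.62
eef_pos: [489.1, 265.8, 53.6]
tcp_rot: [3.142, -0.0, -0.202]
ft_force: [-0.2, -0.8, -3.6]
opening: 0.584
grip_force: 30.0
```

Emit:
{"name": "step_arm", "arguments": {
  "plan": [
    {"x":0,"y":0,"z":0.03,"rx":0,"ry":0,"rz":0},
    {"x":0,"y":0,"z":0.03,"rx":0,"ry":0,"rz":0},
    {"x":0,"y":0,"z":0.03,"rx":0,"ry":0,"rz":0},
    {"x":0,"y":0,"z":0.02,"rx":0,"ry":0,"rz":0},
    {"x":0,"y":0,"z":0.02,"rx":0,"ry":0,"rz":0},
    {"x":0,"y":0,"z":0,"rx":0,"ry":0,"rz":0},
    {"x":0,"y":0,"z":0,"rx":0,"ry":0,"rz":0},
    {"x":0,"y":0,"z":0,"rx":0,"ry":0,"rz":0},
    {"x":0,"y":0,"z":0,"rx":0,"ry":0,"rz":0},
    {"x":0,"y":0,"z":0,"rx":0,"ry":0,"rz":0}
  ]
}}

```text
t: 10.45
eef_pos: [489.2, 265.7, 51.0]
tcp_rot: [-3.141, -0.001, -0.202]
ft_force: [-1.8, -1.8, 4.9]
opening: 0.577
grip_force: 30.0
```

Emit:
{"name": "step_arm", "arguments": {
  "plan": [
    {"x":0,"y":0,"z":0,"rx":0,"ry":0,"rz":-0.4},
    {"x":0,"y":0,"z":0,"rx":0,"ry":0,"rz":-0.6},
    {"x":0,"y":0,"z":0,"rx":0,"ry":0,"rz":-0.6},
    {"x":0,"y":0,"z":0,"rx":0,"ry":0,"rz":-0.6},
    {"x":0,"y":0,"z":0,"rx":0,"ry":0,"rz":-0.6},
    {"x":0,"y":0,"z":0,"rx":0,"ry":0,"rz":-0.6},
    {"x":0,"y":0,"z":0,"rx":0,"ry":0,"rz":-0.6},
    {"x":0,"y":0,"z":0,"rx":0,"ry":0,"rz":-0.6},
    {"x":0,"y":0,"z":0,"rx":0,"ry":0,"rz":-0.6},
    {"x":0,"y":0,"z":0,"rx":0,"ry":0,"rz":-0.4}
  ]
}}

```text
t: 11.28
eef_pos: [489.7, 266.1, 51.0]
tcp_rot: [-3.142, -0.002, 0.361]
ft_force: [0.0, 0.2, 3.8]
opening: 0.579
grip_force: 30.0
```

```bash
python3 - <<'E'
from m import *
b=cam('wrist','w7.png');lid(cloud(b),b['image']);s=state();print(s['eef_pos'],s['tcp_rot'],s['t'],s['ft_force'],s['moment'],s['joints'][5])
E
```

```text
lid z 76.71695811601742 c (489.63726806640625, 266.278564453125) mean [496.78997889 269.03238249  76.85193243] r 27.78704261779785 mark n 147 yaw -0.5354208663312019 line -0.52906346
[489.6944976  266.06213106  51.01945179] [-3.14153137e+00 -1.93233065e-03  3.62609379e-01] 11.3333 [-0.03861933 -0.29375986  4.40689258] [ 0.14997663  0.05711093 -0.02677772] 1.587311314042789
```

Emit:
{"name": "step_arm", "arguments": {
  "plan": [
    {"x":0,"y":0,"z":0,"rx":0,"ry":0,"rz":-0.6},
    {"x":0,"y":0,"z":0,"rx":0,"ry":0,"rz":-0.8},
    {"x":0,"y":0,"z":0,"rx":0,"ry":0,"rz":-0.9},
    {"x":0,"y":0,"z":0,"rx":0,"ry":0,"rz":-0.9},
    {"x":0,"y":0,"z":0,"rx":0,"ry":0,"rz":-0.9},
    {"x":0,"y":0,"z":0,"rx":0,"ry":0,"rz":-0.9},
    {"x":0,"y":0,"z":0,"rx":0,"ry":0,"rz":-0.9},
    {"x":0,"y":0,"z":0,"rx":0,"ry":0,"rz":-0.9},
    {"x":0,"y":0,"z":0,"rx":0,"ry":0,"rz":-0.9},
    {"x":0,"y":0,"z":0,"rx":0,"ry":0,"rz":-0.6}
  ]
}}

```text
t: 12.17
eef_pos: [489.8, 266.2, 51.3]
tcp_rot: [3.14, -0.002, 1.191]
ft_force: [0.1, 1.9, 7.1]
opening: 0.575
grip_force: 30.0
```

Emit:
{"name": "step_arm", "arguments": {
  "plan": [
    {"x":0,"y":0,"z":0,"rx":0,"ry":0,"rz":0},
    {"x":0,"y":0,"z":0,"rx":0,"ry":0,"rz":0},
    {"x":0,"y":0,"z":0,"rx":0,"ry":0,"rz":0},
    {"x":0,"y":0,"z":0,"rx":0,"ry":0,"rz":0},
    {"x":0,"y":0,"z":0,"rx":0,"ry":0,"rz":0},
    {"x":0,"y":0,"z":0,"rx":0,"ry":0,"rz":0},
    {"x":0,"y":0,"z":0,"rx":0,"ry":0,"rz":0},
    {"x":0,"y":0,"z":0,"rx":0,"ry":0,"rz":0},
    {"x":0,"y":0,"z":0,"rx":0,"ry":0,"rz":0},
    {"x":0,"y":0,"z":0,"rx":0,"ry":0,"rz":0}
  ]
}}

```text
t: 13.0
eef_pos: [489.8, 266.1, 51.2]
tcp_rot: [3.14, -0.002, 1.187]
ft_force: [0.8, 0.8, 7.9]
opening: 0.579
grip_force: 30.0
```

```bash
python3 - <<'E'
from m import *
b=cam('wrist','w8.png');lid(cloud(b),b['image']);s=state();print(s['eef_pos'],s['tcp_rot'],s['t'],s['ft_force'],s['moment'],s['joints'][5])
E
```

```text
lid z 76.91041959537174 c (489.676513671875, 266.3936767578125) mean [492.53552648 273.36332609  77.04839081] r 27.891136169433594 mark n 148 yaw 0.28239232978293766 line 0.30323875
[489.80876962 266.12707718  51.26432782] [ 3.13986592e+00 -1.59859558e-03  1.18664339e+00] 13.05 [0.10470595 0.71606876 7.34592631] [0.09304837 0.01187076 0.03900584] 0.7634345956669983
```

View pics/w8.png

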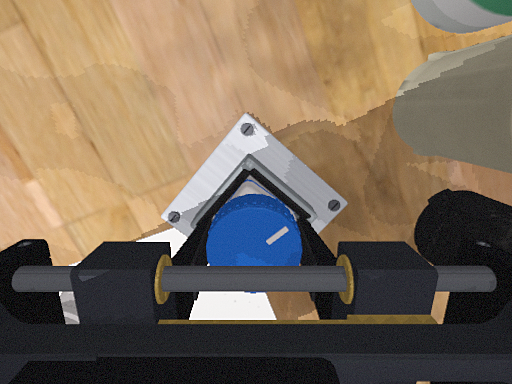

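The lid (centre ~(253,240)) turned 1.37 rad with the jar's foot still squarely in the socket, and the ~9 N spring push shows the lugs are free. Lifting.

Emit:
{"name": "step_arm", "arguments": {
  "plan": [
    {"x":0,"y":0,"z":-0.08,"rx":0,"ry":0,"rz":0},
    {"x":0,"y":0,"z":-0.12,"rx":0,"ry":0,"rz":0},
    {"x":0,"y":0,"z":-0.2,"rx":0,"ry":0,"rz":0},
    {"x":0,"y":0,"z":-0.2,"rx":0,"ry":0,"rz":0},
    {"x":0,"y":0,"z":-0.2,"rx":0,"ry":0,"rz":0},
    {"x":0,"y":0,"z":-0.2,"rx":0,"ry":0,"rz":0},
    {"x":0,"y":0,"z":-0.2,"rx":0,"ry":0,"rz":0},
    {"x":0,"y":0,"z":-0.2,"rx":0,"ry":0,"rz":0},
    {"x":0,"y":0,"z":-0.12,"rx":0,"ry":0,"rz":0},
    {"x":0,"y":0,"z":-0.08,"rx":0,"ry":0,"rz":0}
  ]
}}

```text
t: 13.88
eef_pos: [489.1, 265.8, 90.9]
tcp_rot: [3.141, -0.0, 1.188]
ft_force: [-0.2, -0.3, -0.3]
opening: 0.582
grip_force: 30.0
```

Emit:
{"name": "step_arm", "arguments": {
  "plan": [
    {"x":0,"y":0,"z":0,"rx":0,"ry":0,"rz":0},
    {"x":0,"y":0,"z":0,"rx":0,"ry":0,"rz":0},
    {"x":0,"y":0,"z":0,"rx":0,"ry":0,"rz":0},
    {"x":0,"y":0,"z":0,"rx":0,"ry":0,"rz":0},
    {"x":0,"y":0,"z":0,"rx":0,"ry":0,"rz":0},
    {"x":0,"y":0,"z":0,"rx":0,"ry":0,"rz":0},
    {"x":0,"y":0,"z":0,"rx":0,"ry":0,"rz":0},
    {"x":0,"y":0,"z":0,"rx":0,"ry":0,"rz":0},
    {"x":0,"y":0,"z":0,"rx":0,"ry":0,"rz":0},
    {"x":0,"y":0,"z":0,"rx":0,"ry":0,"rz":0}
  ]
}}

```text
t: 14.72
eef_pos: [489.0, 265.7, 90.3]
tcp_rot: [3.142, 0.0, 1.188]
ft_force: [-0.3, 0.1, -1.0]
opening: 0.58
grip_force: 30.0
```

```bash
python3 - <<'E'
from m import *
b=cam('wrist');lid(cloud(b),b['image']);s=state();print(s['eef_pos'],s['tcp_rot'],s['t'],s['ft_force'],s['qvel'].round(4))
a=cam('scene');d=cam('side')
cr=lambda I,u,v:cv2.resize(I[v-50:v+50,u-50:u+50],(266,300),interpolation=2)
cv2.imwrite('pics/f.png',np.hstack([cr(a['image'],203,215),cr(d['image'],238,235),cr(b['image'],255,215)])[:,:,::-1])
E
```

```text
lid z 115.9704068698214 c (488.9442443847656, 265.640625) mean [491.81590976 273.05386428 116.09491377] r 28.02340316772461 mark n 142 yaw 0.30779512185984637 line 0.30114987
[489.03586985 265.77559493  90.34736889] [3.14154743e+00 6.96873929e-05 1.18778764e+00] 14.7667 [ 0.17599811 -0.22309639 -0.34627196] [-0.0007  0.0007  0.0017  0.0002 -0.0023 -0.0011]
```

View pics/f.png

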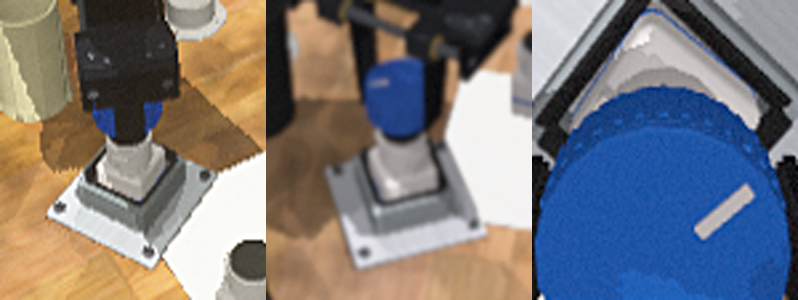

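The jar stays seated in the holder (neck at (130,150) in the left crop), and the lid is held level above it. It rose 39 mm, and the residual force is just the lid's weight.

```bash
python3 -c "
from cell import *
print(job_done())"
```

```text
the job is handed in; nothing more can be done
None
```

I've handed the job in: the jar is seated in the holder, and its unscrewed lid is held level, centred above the mouth and about 14 mm clear of it; the hand-in gave no verdict.

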